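# Box the reference weights

### The job

The scale check is done: put the two loose reference weights back upright into the boxes that fit them (largest in the largest, smallest in the smallest; the middle one is already in its box), then close all three boxes with their matching lids, set fully home and level. Weights must not be tipped over or let fall from a height.

Things in the scene. Friction and masses are not known exactly. Their poses are not given: they have to be found in the camera images.
- box_500_seat (a point): the largest of three open round dark grey box bases (outer diameter 64.6 mm), fixed to the bench. The point is the centre of its grey felt seat, 7 mm above the bench, where the weight's underside rests; z is up. The seat is 42 mm across and flares at 45 degrees to 50 mm at the rim, 16 mm above the bench (9 mm above the seat). Round the rim runs a flat step, level with the seat, on which the lid's lower edge rests when the lid is fully home
- box_200_seat (a point): the middle of three open round dark grey box bases (outer diameter 55.6 mm), fixed to the bench. The point is the centre of its grey felt seat, 7 mm above the bench, where the weight's underside rests; z is up. The seat is 33 mm across and flares at 45 degrees to 41 mm at the rim, 16 mm above the bench (9 mm above the seat). Round the rim runs a flat step, level with the seat, on which the lid's lower edge rests when the lid is fully home
- box_100_seat (a point): the smallest of three open round dark grey box bases (outer diameter 48.6 mm), fixed to the bench. The point is the centre of its grey felt seat, 7 mm above the bench, where the weight's underside rests; z is up. The seat is 26 mm across and flares at 45 degrees to 34 mm at the rim, 16 mm above the bench (9 mm above the seat). Round the rim runs a flat step, level with the seat, on which the lid's lower edge rests when the lid is fully home
- weight_500_mid (a point): the largest of three loose bright steel weights (500 g), upright cylinder with a knob on top, 38 mm in diameter, 56 mm high in all; its straight side runs from the underside to 40 mm above it. The point is on its axis, 28 mm above its underside; z is its axis, up; stands loose on the bench at the start. It fits the largest box
- weight_200_mid (a point): the middle of three loose bright steel weights (200 g), upright cylinder with a knob on top, 29 mm in diameter, 51 mm high in all; its straight side runs from the underside to 38 mm above it. The point is on its axis, 25.5 mm above its underside; z is its axis, up; at the start it already stands in its box. It fits the middle box
- weight_100_mid (a point): the smallest of three loose bright steel weights (100 g), upright cylinder with a knob on top, 22 mm in diameter, 30 mm high in all; its straight side runs from the underside to 20 mm above it. The point is on its axis, 15 mm above its underside; z is its axis, up; stands loose on the bench at the start. It fits the smallest box
- lid_500_knob (a point): largest of three loose dark grey lids, a tall cap, mouth down: 64.6 mm in diameter, 81 mm high. Point: centre of the knob on top (24 mm across, 18 mm tall, grip it from above), 72 mm above the lower edge, 9 mm above the cap's flat top; z up. Hollow 59.6 mm across, 60 mm deep: covers the weight and fits over the largest box's rim with 1.8 mm to spare all round. Fully home the point is 72 mm above the seat
- lid_200_knob (a point): middle of three loose dark grey lids, a tall cap, mouth down: 55.6 mm in diameter, 76 mm high. Point: centre of the knob on top (24 mm across, 18 mm tall, grip it from above), 67 mm above the lower edge, 9 mm above the cap's flat top; z up. Hollow 50.6 mm across, 55 mm deep: covers the weight and fits over the middle box's rim with 1.8 mm to spare all round. Fully home the point is 67 mm above the seat
- lid_100_knob (a point): smallest of three loose dark grey lids, a tall cap, mouth down: 48.6 mm in diameter, 55 mm high. Point: centre of the knob on top (24 mm across, 18 mm tall, grip it from above), 46 mm above the lower edge, 9 mm above the cap's flat top; z up. Hollow 43.6 mm across, 34 mm deep: covers the weight and fits over the smallest box's rim with 1.8 mm to spare all round. Fully home the point is 46 mm above the seat
There are look-alikes about, which are no part of the job. What is shaped like the part that bears lid_500_knob but green is not meant.

How it is judged:
By the outcome, as a careful person would: the job done as asked, in the order asked, and still so for the second after the job is handed in, with the robot touching nothing.
It also fails if it takes over 112 s, if anything falls off the work surface, if the arm or the gripper's body presses on something with over 40 N, if the wrist force passes 120 N, or if a joint passes its speed limit or range.

### The arm

A 6-joint arm with a two-finger parallel gripper is mounted at the origin on a cart in front of the work surface, level with it; the furniture and walls round the work are solid. World frame = base frame: x ahead of the robot, y to its left, z up, the work surface at z = 0. Lengths are in mm, angles in rad, forces in N, time in s.
With the tool pointing down it reaches from about 425 to 925 mm from the base axis. Payload 12.5 kg.
Tool frame: the origin (TCP) lies at the very end of the fingers, on their centre line; the grasp point (between the pads) lies grasp_offset behind it (grasp_offset is the distance from the TCP to the grasp point, in mm); z points along the fingers, y is the line along which they close (so a half turn about z gives the same grasp; the last joint's range is limited). The gripper opens to 85 mm and grips with 20 to 120 N. Pads are 22 mm wide; open, the fingers measure 114 mm over their backs; the gripper's body (76 mm by 85 mm) begins 54 mm behind the grasp point. The pads swing forward as they close: fully open they stand 13 mm farther back than shut.
Start: joints at [1.156, 0.491, 1.559, -0, 1.092, -0.106], TCP at [189.93, 595.459, 231.327] pointing down, gripper open.
Joint ranges: [-3.1, 3.1], [-0.84, 2.19], [0.05, 2.79], [-1.13, 4.28], [0.06, 2.93], [-2.69, 2.69]. Speed limits (rad/s): [2.22, 2.22, 2.79, 3.14, 3.14, 3.14].

### API

Orientations are given as a unit quaternion [x, y, z, w].
In Python, from workcell import get_obs, capture, close_job, spot_in, silhouettes, place_of, grasp_offset gives the robot as it stands.
- The arm moves only by the shell command python3 -m jog 'ROWS' [FORCE]. ROWS is JSON, a list of rows, each a list of 7 numbers: the shift along the tool's x, y, z scaled (see below), then the turn, a rotation vector about the tool's x, y, z scaled (see below), then the opening, from 0 (shut) to 1 (fully open). In form: [[dx, dy, dz, wx, wy, wz, gripper], ...]. A call has 1 to 10 rows; each row shifts and turns the commanded pose from where the row before left it, along the tool's axes as they then stand; what a row does not reach is not made up. The controller multiplies each number of a shift by 50 mm and each number of a turn by 0.1 rad. A row lasts 1/8 s, in which the tool goes at most 62.5 mm and 10.7 degrees, less where a joint would pass 70% of its speed; a pose out of reach is approached as far as the arm can. A call with a number of a shift or a turn outside -1 to 1 is refused whole. A call with a gripper value outside its range is refused whole. The fingers move at their own pace and stop on an object; FORCE is the grip in N (left out, the last holds). Time passes only in rows, so rows that do not move let the fingers close. It gives the time, the measured TCP pose, the force, the opening and the grip force at its end, in the units of the state.
- get_obs(): the state, without advancing time (a new reading comes with each control period).
- capture(name): name is "side" or "top"; returns a dict with "frame" (480x640x3 uint8, blue, green, red), "fovy" (degrees; the focal length in pixels is half the picture's height over the tangent of half this angle, whatever the lens; pixels are square), "cx", "cy" (the principal point, pixels), "rvec" (rotation vector, rad) and "tvec" (3), from world to camera coordinates, as OpenCV has them. Camera axes: x right, y down, z forward; pixel columns grow to the right and rows downward; lengths in mm; the calibration is good to about 2 mm. A picture is of the moment at which its call begins. There is no depth.
- close_job(): hands the job in; it is judged then, once.
Trained networks look in a picture, given as the dict that the camera call returned (one of the last four; its "shot" number tells which), for a name from the list of things; names that differ only in an ending like _2 or _b are one class to them, and where a whole thing is asked for, a point or a joint stands for the part that bears it (a point fixed in the world has none). Each returns a list of dicts, best first, with "confidence" (0 to 1); they miss things now and then, are a little off and sometimes report something else, mostly with a low value. They report only what shows in the picture. A call takes as long as a camera call. They do not tell look-alikes from the thing itself.
- spot_in(label, picture): "extent" ([left, top, width, height] as shares, 0 to 1, of the picture: columns of its width, rows of its height, round what is visible of it).
- silhouettes(label, picture): "mask" (480x640 bool, what is visible of it) and "extent" ([left, top, width, height] as shares, 0 to 1, of the picture: columns of its width, rows of its height, round what is visible of it).
- place_of(label, picture): "position" ([row, column] as shares, 0 to 1, of the picture: columns of its width, rows of its height: a listed point, or the origin of a listed thing).
The state is a dict: "time_s": time; "joints": joint angles; "joint_vel": joint speeds; "tau": joint torques, N m; "eef_pos": TCP position; "orientation": TCP orientation; "force": force on the tool from outside, world axes, zero at the start; "moment": the same for the moment, N m; "finger_gap": finger opening in mm; "grip_force": force on a finger pad.
Only numpy, scipy, OpenCV 4.12 (cv2) and the standard library are available. Lean on these libraries where they do the work, as an engineer would, in place of code of your own. Each camera call takes 0.05 s, during which the arm holds its last target. There are 200 camera calls.

## Working session

There is one attempt and no reset: what is moved stays moved. The work goes in short steps, Python scripts to look and compute and a shell command to move; the robot and the scene stay as the last step left them, time stands still between calls to the robot, and variables do not carry over. Pictures are saved under pics/ and viewed, at most 14 in all, crops included, and the job is handed in when it is done.

```bash
ls; mkdir -p pics; cat > h.py <<'E'
import numpy as np, cv2
from workcell import *
def K(p):
    f=240/np.tan(np.radians(p["fovy"])/2); return np.array([[f,0,p["cx"]],[0,f,p["cy"]],[0,0,1.]])
def ray(p,u,v):
    R=cv2.Rodrigues(np.array(p["rvec"],float))[0]; t=np.array(p["tvec"],float).ravel()
    return -R.T@t, R.T@np.linalg.inv(K(p))@[u,v,1]
def onz(p,u,v,z):
    c,d=ray(p,u,v); return c+d*(z-c[2])/d[2]
def px(p,X):
    return cv2.projectPoints(np.array(X,float).reshape(-1,3),np.array(p["rvec"],float),np.array(p["tvec"],float),K(p),None)[0].reshape(-1,2)
Z=dict(box_500_seat=7,box_200_seat=7,box_100_seat=7,weight_500_mid=28,weight_200_mid=32.5,weight_100_mid=15,lid_500_knob=72,lid_200_knob=67,lid_100_knob=46)
E
python3 - <<'E'
from h import *
o=get_obs();print(o);print(grasp_offset() if callable(grasp_offset) else grasp_offset)
for n in("top","side"):
    p=capture(n);cv2.imwrite(f"pics/{n}0.png",p["frame"]);print(n,p["fovy"],ray(p,320,240))
    for l,z in Z.items():
        for r in place_of(l,p)[:4]:
            v,u=r["position"];v*=480;u*=640
            print(l,round(r["confidence"],2),round(u),round(v),onz(p,u,v,z).round(1)[:2])
E
```

```text
pics
{'time_s': 0.0, 'joints': array([ 1.15638667e+00,  4.91551359e-01,  1.55945186e+00,  4.54384314e-06,
        1.09169622e+00, -1.05628745e-01]), 'joint_vel': array([-0.00089686, -0.00095046,  0.00029455,  0.00141955,  0.00035554,
       -0.00058605]), 'tau': array([ 1.13599137e-03, -6.18445873e+01, -2.61602765e+01,  8.91442005e-05,
        3.83188220e-03, -1.92776696e-05]), 'eef_pos': array([189.83890602, 595.23428458, 230.73200339]), 'orientation': array([ 1.53778848e-01,  9.88105136e-01, -5.34271613e-04, -1.44224399e-04]), 'force': array([-0.03891379, -0.16461025, -0.56159687]), 'moment': array([-0.02573007,  0.00813193,  0.02720591]), 'grip_force': 0.0, 'finger_gap': 85.52451129429095}
18.700000000000003
top 51.74703083932886 (array([441.10378749, 294.31618254, 924.01680921]), array([ 0.13493545,  0.03862465, -0.99015119]))
box_500_seat 0.79 284 231 [581.9 397.8]
box_200_seat 0.91 333 270 [510.9 305.4]
box_100_seat 0.6 265 281 [486.8 429.6]
box_100_seat 0.58 387 224 [599.1 205.6]
weight_500_mid 0.91 385 333 [398.7 209.8]
weight_500_mid 0.46 267 281 [487.  423.6]
weight_200_mid
[... 334 characters left out ...]
74.5 394.6]
side 47.095293278638174 (array([ 234.69118691, -302.873557  ,  623.79477285]), array([ 0.36379065,  0.69719691, -0.61795661]))
box_500_seat 0.87 308 243 [575.2 396.3]
box_500_seat 0.37 256 220 [519.4 503.3]
box_500_seat 0.3 376 302 [602.7 210.6]
box_200_seat 0.52 300 284 [513.8 305.7]
box_100_seat 0.88 375 300 [602.4 214.5]
box_100_seat 0.19 302 270 [532.2 334. ]
weight_500_mid 0.61 259 336 [404.5 213.9]
weight_200_mid 0.61 299 271 [515. 308.]
weight_200_mid 0.25 375 301 [586.3 192.6]
lid_500_knob 0.77 452 256 [722.7 186.6]
lid_500_knob 0.76 319 294 [500.1 209.3]
lid_200_knob 0.97 256 222 [489.3 421.9]
lid_100_knob 0.87 350 243 [614.9 317.2]
lid_100_knob 0.3 377 301 [581.2 178.5]
```

View pics/top0.png

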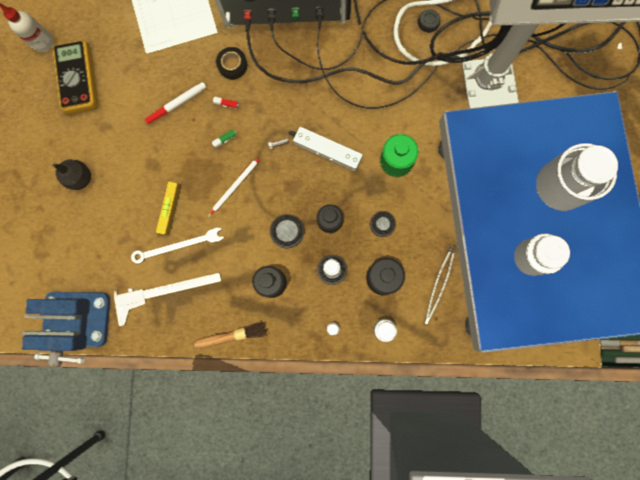

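View pics/side0.png

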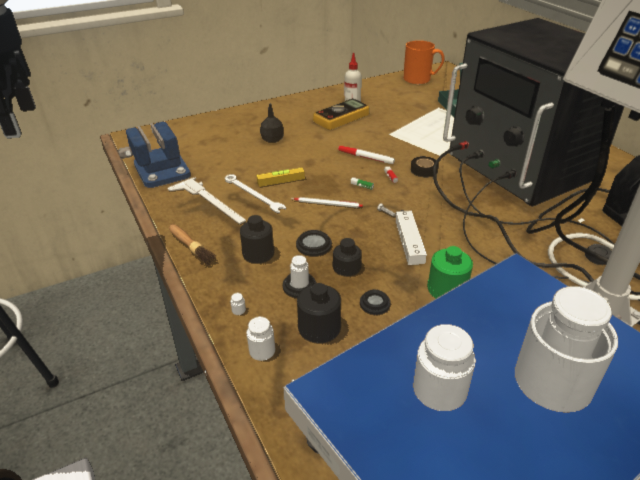

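Candidates (top view): lid_500 is the black one at (386,273), and the green one at (400,150) is a decoy. lid_200 is at (268,280) and lid_100 at (330,217). The boxes are 500 at (286,231), 200 at (332,270) with its weight, and 100 at (382,223). The loose weights are 500 at (385,331) and 100 at (333,328). The large cylinders on the blue scale are look-alikes. Next I refine the positions by fitting models to the silhouettes, and check with one crop.

```bash
cat >> h.py <<'E'
from scipy.optimize import minimize
A=np.linspace(0,2*np.pi,40,endpoint=False)
MOD=dict(lid_500=[(32.3,0,63),(12,63,81)],lid_200=[(27.8,0,58),(12,58,76)],lid_100=[(24.3,0,37),(12,37,55)],
 box_500=[(32.3,0,7),(28,7,16)],box_200=[(27.8,0,7),(23.5,7,16),(14.5,7,45),(10,45,58)],box_100=[(24.3,0,7),(20,7,16)],
 weight_500=[(19,0,40),(13,40,56)],weight_100=[(11,0,20),(7.5,20,30)])
def render(p,m,x,y,z0,S,org,sz):
    im=np.zeros((sz,sz),np.uint8)
    for r,a,b in m:
        P=[[x+r*np.cos(t),y+r*np.sin(t),z0+z] for z in(a,b) for t in A]
        q=((px(p,P)-org)*S).astype(np.float32)
        cv2.fillConvexPoly(im,np.round(cv2.convexHull(q)*16).astype(np.int32),1,shift=4)
    return im
def fit(p,name,x,y,z0=0,S=6,save=None):
    m=MOD[name]; h=max(b for _,_,b in m)
    c=px(p,[[x,y,z0+h/2]])[0]; W=60; org=np.round(c)-W//2
    u,v=org.astype(int); f=p["frame"][v:v+W,u:u+W]
    f=cv2.resize(f,None,fx=S,fy=S,interpolation=cv2.INTER_CUBIC); hsv=cv2.cvtColor(f,cv2.COLOR_BGR2HSV)
    br=(hsv[...,1]<70)&(hsv[...,2]>60); dk=(hsv[...,2]<62)|(hsv[...,1]<70)
    mk=(br if "weight" in name else dk).astype(np.uint8)
    off=(S-1)/2
    def mask(x,y): return render(p,m,x,y,z0,S,org-off/S,W*S)
    # keep the component overlapping the guess
    n,l=cv2.connectedComponents(cv2.morphologyEx(mk,cv2.MORPH_OPEN,np.ones((7,7))))
    g=mask(x,y); k=np.bincount(l[(g>0)&(l>0)],minlength=n).argmax()
    cs=cv2.findContours((l==k).astype(np.uint8),cv2.RETR_EXTERNAL,cv2.CHAIN_APPROX_NONE)[0]
    M=cv2.drawContours(np.zeros_like(mk),cs,-1,1,-1)
    cost=lambda s:-(mask(*s)&M).sum()/(mask(*s)|M).sum()
    r=minimize(cost,[x,y],method="Nelder-Mead",options=dict(initial_simplex=[[x-6,y-6],[x+8,y],[x,y+8]],xatol=.1,fatol=1e-4))
    if save is not None:
        for mm,col in((M,(0,255,0)),(mask(*r.x),(0,0,255))):
            cv2.drawContours(f,cv2.findContours(mm,cv2.RETR_EXTERNAL,cv2.CHAIN_APPROX_NONE)[0],-1,col,1)
        save.append(cv2.resize(f,(190,190)))
    return r.x,-r.fun
E
python3 - <<'E'
from h import *
G=dict(lid_500=(501,211),lid_200=(489,422),lid_100=(606,316),box_500=(580,397),box_200=(512,306),box_100=(601,210),weight_500=(401,211),weight_100=(405,310))
rows=[]
for n in("top","side"):
    p=capture(n);s=[]
    for k,g in G.items():
        x,i=fit(p,k,*g,z0=0,save=s);print(n,k,x.round(1),round(i,3))
    rows+=[np.hstack(s[:4]),np.hstack(s[4:])]
cv2.imwrite("pics/f.png",cv2.resize(np.vstack(rows),(600,600)))
E
```

```text
top lid_500 [530.  191.8] -295616161178659.56
top lid_200 [537. 462.] -0.0
top lid_100 [626. 364.] -0.0
top box_500 [529. 446.] -0.0
top box_200 [486.  275.9] -416640182353688.25
top box_100 [580.5 163.5] -0.0
top weight_500 [354.5 190.5] -0.0
top weight_100 [419. 324.] -0.0
side lid_500 [527.6 211.8] -163017586681538.25
side lid_200 [577. 462.] -0.0
side lid_100 [555.5 339.5] -0.0
side box_500 [514.5 385.5] -0.0
side box_200 [480.2 310.7] -248170266425980.3
side box_100 [601. 138.] -0.0
side weight_500 [351. 209.] -0.0
side weight_100 [445. 358.] -0.0h.py:39: RuntimeWarning: overflow encountered in scalar negative
  cost=lambda s:-(mask(*s)&M).sum()/(mask(*s)|M).sum()
```

View pics/f.png

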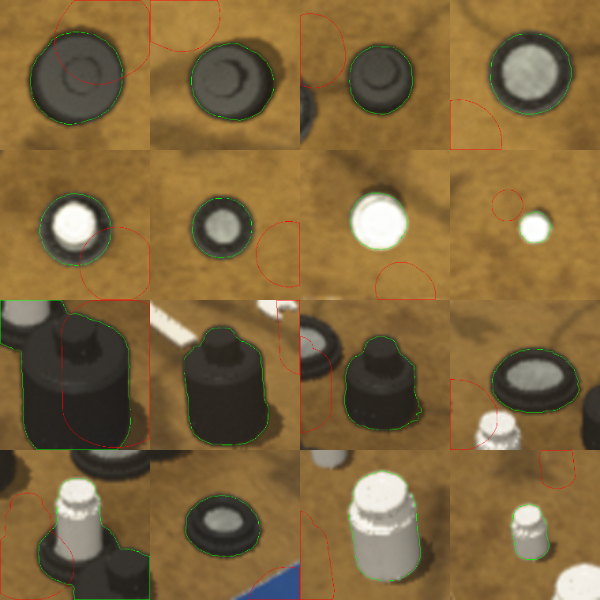

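The masks in the crops match the chosen things: black lids, grey-felt boxes and white weights. The fit went wrong because of an unsigned-sign bug, so I'm fixing that.

```bash
sed -i 's/cost=lambda s:-(mask(\*s)&M).sum()/cost=lambda s:-1.0*(mask(*s)\&M).sum()/' h.py
cat > m.py <<'E'
from h import *
G=dict(lid_500=(501,211),lid_200=(489,422),lid_100=(606,316),box_500=(580,397),box_200=(512,306),box_100=(601,210),weight_500=(401,211),weight_100=(405,310))
rows=[]
for n in("top","side"):
    p=capture(n);s=[]
    for k,g in G.items():
        x,i=fit(p,k,*g,z0=0,save=s);print(n,k,x.round(1),round(i,3))
    rows+=[np.hstack(s[:4]),np.hstack(s[4:])]
cv2.imwrite("pics/f2.png",cv2.resize(np.vstack(rows),(600,600)))
E
python3 m.py
```

```text
top lid_500 [498.5 212.9] 0.905
top lid_200 [485.  416.5] 0.883
top lid_100 [604.  311.6] 0.88
top box_500 [584.2 393.7] 0.887
top box_200 [512.3 306.8] 0.902
top box_100 [599.6 214.8] 0.841
top weight_500 [403.8 210.2] 0.961
top weight_100 [403.6 303.5] 0.97
side lid_500 [500.7 211.9] 0.841
side lid_200 [488.  420.1] 0.909
side lid_100 [606.8 311.4] 0.898
side box_500 [586.2 394.6] 0.872
side box_200 [514.  305.1] 0.695
side box_100 [602.7 214.2] 0.863
side weight_500 [406.  212.2] 0.964
side weight_100 [405.9 305.3] 0.945
```

View pics/f2.png

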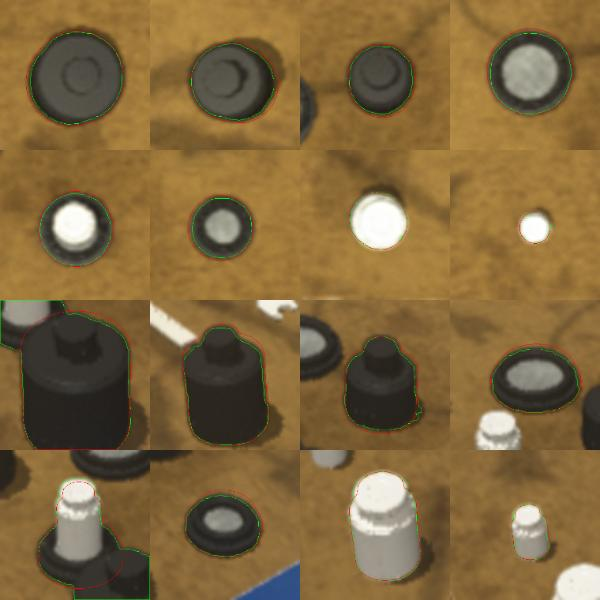

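```bash
python3 -m jog '[[0,0,0,0,0,-0.77,1],[0,0,0,0,0,-0.77,1],[0,0,0,0,0,-0.77,1],[0,0,0,0,0,-0.78,1]]' 40; python3 -m jog '[[-0.5,-0.9,0,0,0,0,1],[-0.5,-0.9,0,0,0,0,1],[-0.5,-0.9,0,0,0,0,1],[-0.5,-0.9,0,0,0,0,1],[-0.5,-0.9,0.2,0,0,0,1],[-0.5,-0.9,0.4,0,0,0,1],[-0.5,-0.9,0.4,0,0,0,1],[-0.5,-0.9,0.4,0,0,0,1],[-0.3,-0.48,0.4,0,0,0,1],[0,0,0.2,0,0,0,1]]'
```

```text
time_s: 1.7
eef_pos: [189.9, 595.4, 231.3]
orientation: [-0.001, 1.0, 0.0, 0.0]
force: [-0.2, 0.1, 0.5]
finger_gap: 84.9
grip_force: 0.0
time_s: 2.95
eef_pos: [405.7, 210.2, 130.6]
orientation: [0.001, 1.0, -0.0, -0.0]
force: [0.5, -0.2, 1.3]
finger_gap: 85.5
grip_force: 0.0
```

```bash
python3 -m jog '[[0,0,0.7,0,0,0,1],[0,0,0.7,0,0,0,1],[0,0,0.6,0,0,0,1],[0,0.02,0.35,0,0,0,1],[0,0,0,0,0,0,1]]'; python3 -m jog '[[0,0,0,0,0,0,0],[0,0,0,0,0,0,0],[0,0,0,0,0,0,0],[0,0,0,0,0,0,0],[0,0,0,0,0,0,0],[0,0,0,0,0,0,0]]' 40; python3 m.py | grep weight_500
```

```text
time_s: 3.58
eef_pos: [404.3, 213.1, 13.1]
orientation: [-0.001, 1.0, -0.0, -0.001]
force: [-0.4, -0.2, 0.2]
finger_gap: 85.6
grip_force: 0.0
time_s: 4.32
eef_pos: [405.2, 212.6, 14.7]
orientation: [-0.0, 1.0, 0.0, 0.001]
force: [-1.3, 0.1, 10.8]
finger_gap: 36.3
grip_force: 39.1
top weight_500 [408.3 180.4] 0.127
side weight_500 [402.9 212.9] 0.523
```

```bash
python3 -m jog '[[0,0,-0.2,0,0,0,0],[0,0,-0.4,0,0,0,0],[0,0,-0.7,0,0,0,0],[0,0,-0.7,0,0,0,0],[0,0,-0.2,0,0,0,0],[0,0,0,0,0,0,0]]'; python3 - <<'E'
from h import *
p=capture("side");q=capture("top");o=get_obs();print(o["eef_pos"],o["force"])
e=o["eef_pos"]
def crop(p,X,w=60):
    u,v=px(p,[X])[0].round().astype(int);return cv2.resize(p["frame"][max(v-w,0):v+w,max(u-w,0):u+w],(400,400),interpolation=2)
cv2.imwrite("pics/a.png",np.hstack([crop(p,e),crop(q,e)]))
E
```

```text
time_s: 5.18
eef_pos: [404.9, 212.5, 123.9]
orientation: [-0.0, 1.0, 0.0, 0.0]
force: [0.5, -0.1, -6.0]
finger_gap: 36.0
grip_force: 41.8
[404.52106964 212.31663193 122.82173727] [-0.28842511 -0.76772611 -4.40072368]
```

View pics/a.png

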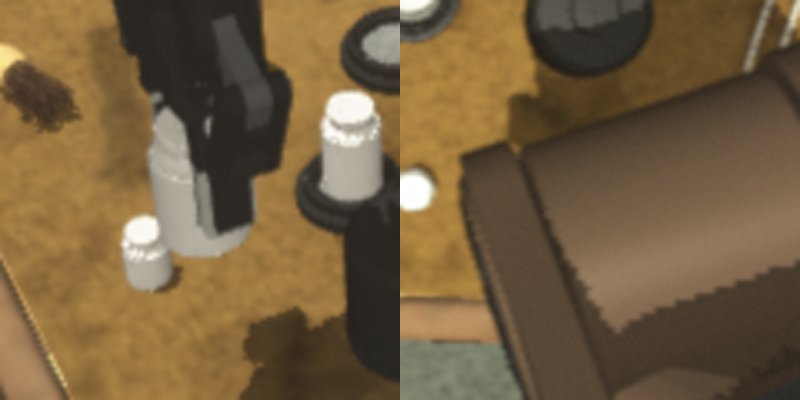

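```bash
python3 -m jog '[[-0.2,0.2,0,0,0,0,0],[-0.5,0.5,0,0,0,0,0],[-0.7,0.7,0,0,0,0,0],[-0.7,0.7,0,0,0,0,0],[-0.7,0.7,0,0,0,0,0],[-0.5,0.5,0,0,0,0,0],[-0.3,0.33,0,0,0,0,0],[0,0,0.7,0,0,0,0],[0,0,0.7,0,0,0,0],[0,0,0,0,0,0,0]]'; python3 - <<'E'
from h import *
p=capture("side");q=capture("top");o=get_obs();print(o["eef_pos"],o["force"])
e=o["eef_pos"]
def crop(p,X,w=60):
    u,v=px(p,[X])[0].round().astype(int);return cv2.resize(p["frame"][max(v-w,0):v+w,max(u-w,0):u+w],(400,400),interpolation=2)
cv2.imwrite("pics/b.png",np.hstack([crop(p,e),crop(q,e)]))
E
```

```text
time_s: 6.52
eef_pos: [583.6, 393.7, 49.7]
orientation: [-0.0, 1.0, -0.002, -0.003]
force: [-0.2, 0.3, -2.8]
finger_gap: 35.9
grip_force: 41.8
[585.30541073 394.51716505  53.71854581] [ 0.31039451  1.56929968 -3.93006985]
```

View pics/b.png

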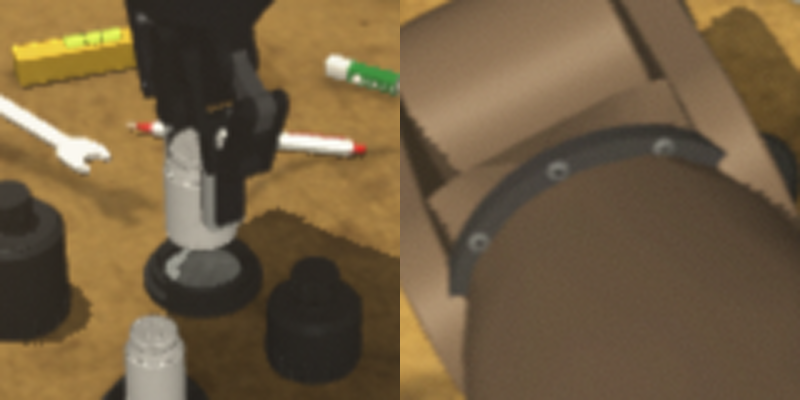

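```bash
python3 -m jog '[[0,0,0.3,0,0,0,0],[0,0,0.2,0,0,0,0],[0,0,0.1,0,0,0,0],[0,0,0.03,0,0,0,0],[0,0,0,0,0,0,0]]';python3 -m jog '[[0,0,0.02,0,0,0,0],[0,0,0.01,0,0,0,0],[0,0,0,0,0,0,0]]'
```

```text
time_s: 7.25
eef_pos: [585.1, 394.1, 22.5]
orientation: [-0.0, 1.0, 0.0, 0.0]
force: [0.9, -0.9, -3.9]
finger_gap: 36.2
grip_force: 41.8
time_s: 7.62
eef_pos: [585.2, 394.2, 21.8]
orientation: [-0.0, 1.0, 0.0, 0.0]
force: [-2.2, -0.4, 6.4]
finger_gap: 35.9
grip_force: 42.9
```

```bash
python3 -m jog '[[0,0,0,0,0,0,0.55],[0,0,0,0,0,0,0.6],[0,0,0,0,0,0,0.8],[0,0,0,0,0,0,0.8]]';python3 -m jog '[[0,0,-0.2,0,0,0,0.8],[0,0,-0.4,0,0,0,0.8],[0,0,-0.7,0,0,0,0.8],[0,0,-0.7,0,0,0,0.8],[0.7,-0.4,0,0,0,0,0.8],[0.7,-0.4,0,0,0,0,0.8],[0.7,-0.4,0,0,0,0,0.8],[0.7,-0.4,0,0,0,0,0.8],[0.5,-0.2,0,0,0,0,0.8],[0.32,0,0,0,0,0,0.8]]'; python3 - <<'E'
from h import *
p=capture("side");q=capture("top");o=get_obs();print(o["eef_pos"],o["force"])
def crop(p,X,w=60):
    u,v=px(p,[X])[0].round().astype(int);return cv2.resize(p["frame"][max(v-w,0):v+w,max(u-w,0):u+w],(400,400),interpolation=2)
cv2.imwrite("pics/c.png",np.hstack([crop(p,[585,394,30]),crop(q,[500,350,30],80)]))
MOD["wsh"]=MOD["weight_500"]
for n,i in(("side",p),("top",q)): print(n,fit(i,"weight_500",585,394,7))
print(fit(p,"weight_100",405,304.4))
E
```

```text
time_s: 8.12
eef_pos: [585.0, 394.1, 20.8]
orientation: [-0.0, 1.0, 0.0, 0.0]
force: [0.1, 0.0, 0.4]
finger_gap: 68.4
grip_force: 0.0
time_s: 9.38
eef_pos: [403.5, 303.8, 122.2]
orientation: [0.0, 1.0, 0.0, 0.001]
force: [0.2, 0.7, 0.1]
finger_gap: 68.6
grip_force: 0.0
[403.39000815 304.44000099 121.7776491 ] [ 0.76766371  0.74225628 -0.04291188]
side (array([585.63117328, 394.49132762]), np.float64(0.9072091630483605))
top (array([582.27911103, 396.63275921]), np.float64(0.5832309582309583))
(array([405.57690788, 305.27822352]), np.float64(0.9492680970523361))
```

View pics/c.png

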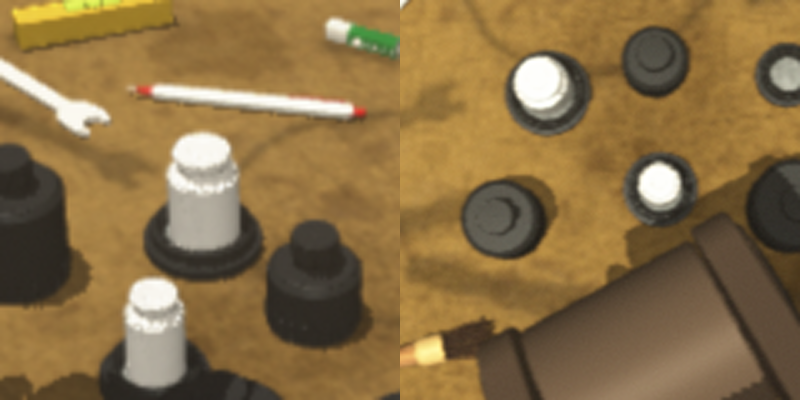

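The 500 g weight is seated upright in the largest box. Next is the 100 g weight.

```bash
python3 -m jog '[[-0.02,0.01,0.7,0,0,0,0.8],[0,0,0.7,0,0,0,0.8],[0,0,0.6,0,0,0,0.8],[0,0,0.17,0,0,0,0.8],[0,0,0,0,0,0,0.8]]'; python3 -m jog '[[0,0,0,0,0,0,0],[0,0,0,0,0,0,0],[0,0,0,0,0,0,0],[0,0,0,0,0,0,0],[0,0,0,0,0,0,0],[0,0,0,0,0,0,0]]' 30; python3 -m jog '[[0,0,-0.2,0,0,0,0],[0,0,-0.4,0,0,0,0],[0,0,-0.7,0,0,0,0],[0,0,-0.7,0,0,0,0],[0,0,-0.2,0,0,0,0],[0,0,0,0,0,0,0]]';  python3 - <<'E'
from h import *
p=capture("side");e=get_obs()["eef_pos"]
u,v=px(p,[e])[0].round().astype(int);w=40
cv2.imwrite("pics/d.png",cv2.resize(p["frame"][v-w:v+w,u-w:u+w],(480,480),interpolation=2))
E
```

```text
time_s: 10.1
eef_pos: [405.5, 304.9, 12.4]
orientation: [-0.0, 1.0, 0.0, 0.0]
force: [-0.2, 0.1, -0.2]
finger_gap: 68.6
grip_force: 0.0
time_s: 10.85
eef_pos: [405.3, 304.7, 13.1]
orientation: [-0.0, 1.0, 0.0, 0.001]
force: [-1.0, -0.3, 6.2]
finger_gap: 19.9
grip_force: 29.1
time_s: 11.6
eef_pos: [405.0, 304.5, 122.6]
orientation: [-0.0, 1.0, 0.0, 0.0]
force: [0.5, 0.5, -1.8]
finger_gap: 19.7
grip_force: 29.6
```

View pics/d.png

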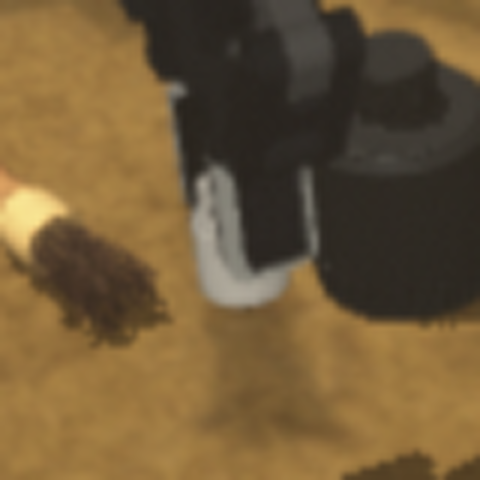

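```bash
python3 -m jog '[[-0.3,-0.1,0,0,0,0,0],[-0.6,-0.3,0,0,0,0,0],[-0.8,-0.4,0,0,0,0,0],[-0.8,-0.4,0,0,0,0,0],[-0.8,-0.4,0,0,0,0,0],[-0.5,-0.2,0.3,0,0,0,0],[-0.12,0,0.6,0,0,0,0],[0,0,0.6,0,0,0,0],[0,0,0.1,0,0,0,0],[0,0,0,0,0,0,0]]'; python3 - <<'E'
from h import *
p=capture("side");e=get_obs()["eef_pos"];print(e)
u,v=px(p,[e])[0].round().astype(int);w=40
cv2.imwrite("pics/e.png",cv2.resize(p["frame"][v-w:v+w,u-w:u+w],(480,480),interpolation=2))
E
```

```text
time_s: 12.9
eef_pos: [601.3, 214.3, 42.1]
orientation: [-0.0, 1.0, -0.0, -0.0]
force: [-0.1, 0.4, -0.9]
finger_gap: 19.7
grip_force: 29.6
[601.57114271 214.45356771  42.8031171 ]
```

View pics/e.png

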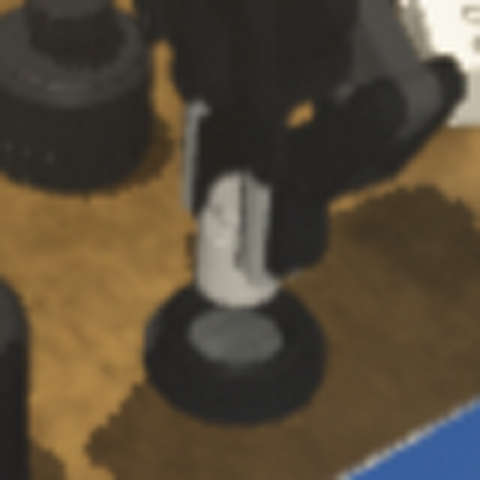

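```bash
python3 -m jog '[[0,0,0.2,0,0,0,0],[0,0,0.15,0,0,0,0],[0,0,0.06,0,0,0,0],[0,0,0.02,0,0,0,0],[0,0,0,0,0,0,0]]';python3 -m jog '[[0,0,0.02,0,0,0,0],[0,0,0.01,0,0,0,0],[0,0,0,0,0,0,0]]'
```

```text
time_s: 13.58
eef_pos: [601.1, 214.6, 20.9]
orientation: [-0.0, 1.0, 0.0, 0.0]
force: [0.2, 0.9, -1.6]
finger_gap: 20.0
grip_force: 29.6
time_s: 13.95
eef_pos: [601.3, 214.6, 20.2]
orientation: [-0.0, 1.0, 0.0, 0.0]
force: [-2.8, -0.3, 5.8]
finger_gap: 19.6
grip_force: 30.3
```

```bash
python3 -m jog '[[0,0,0,0,0,0,0.35],[0,0,0,0,0,0,0.4],[0,0,0,0,0,0,0.7],[0,0,0,0,0,0,0.7]]';python3 -m jog '[[0,0,-0.2,0,0,0,0.7],[0,0,-0.4,0,0,0,0.7],[0,0,-0.7,0,0,0,0.7],[0,0,-0.6,0,0,0,0.7],[0,0.3,0,0,0,0,0.7],[0,0.6,0,0,0,0,0.7],[-0.08,0.6,0,0,0,0,0.7],[0,0.4,0,0,0,0,0.7],[0,0.04,0,0,0,0,0.7],[0,0,0,0,0,0,0.7]]'; python3 - <<'E'
from h import *
o=get_obs();print(o["eef_pos"],o["force"])
p=capture("side");w=40
c=[]
for X in([601,214,30],[605,311,40]):
    u,v=px(p,[X])[0].round().astype(int);c.append(cv2.resize(p["frame"][v-w:v+w,u-w:u+w],(400,400),interpolation=2))
cv2.imwrite("pics/g.png",np.hstack(c))
print(fit(p,"weight_100",601,214,7))
E
```

```text
time_s: 14.45
eef_pos: [601.0, 214.6, 19.2]
orientation: [-0.0, 1.0, 0.0, -0.0]
force: [0.6, 0.3, 0.6]
finger_gap: 59.5
grip_force: 0.0
time_s: 15.7
eef_pos: [604.8, 311.1, 114.2]
orientation: [-0.0, 1.0, -0.0, -0.0]
force: [0.3, -0.5, 0.9]
finger_gap: 60.0
grip_force: 0.0
[604.77373011 311.08062899 114.16419055] [ 0.29169711 -0.53146724  0.88318539]
(array([601.78219704, 215.33538576]), np.float64(0.9296253154727238))
```

View pics/g.png

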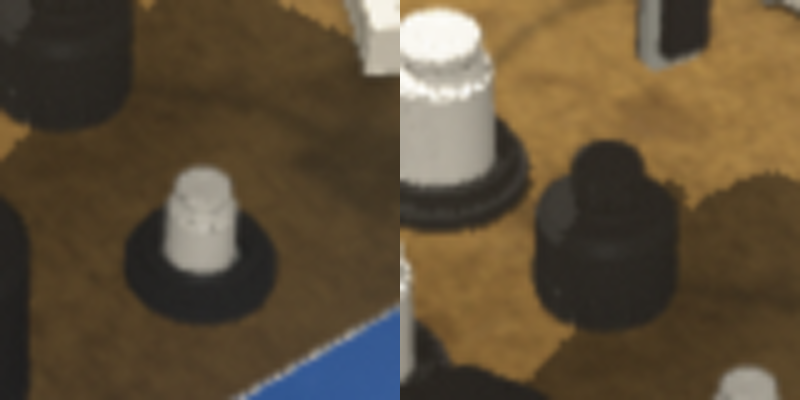

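```bash
python3 -m jog '[[0,0,0.6,0,0,0,0.7],[0,0,0.6,0,0,0,0.7],[0,0,0.3,0,0,0,0.7],[0,0,0,0,0,0,0.7]]'; python3 -m jog '[[0,0,0,0,0,0,0],[0,0,0,0,0,0,0],[0,0,0,0,0,0,0],[0,0,0,0,0,0,0],[0,0,0,0,0,0,0]]' 40; python3 -m jog '[[0,0,-0.2,0,0,0,0],[0,0,-0.4,0,0,0,0],[0,0,-0.6,0,0,0,0],[0,0,-0.2,0,0,0,0],[0,0,0,0,0,0,0]]'
```

```text
time_s: 16.25
eef_pos: [604.9, 310.9, 38.7]
orientation: [0.0, 1.0, -0.0, -0.001]
force: [-0.4, -0.0, 0.2]
finger_gap: 59.6
grip_force: 0.0
time_s: 16.88
eef_pos: [605.5, 311.8, 40.4]
orientation: [-0.0, 1.0, 0.0, 0.001]
force: [-0.5, 0.1, 7.3]
finger_gap: 21.8
grip_force: 39.3
time_s: 17.5
eef_pos: [605.1, 311.6, 110.2]
orientation: [-0.0, 1.0, 0.0, 0.001]
force: [0.5, 0.9, -1.4]
finger_gap: 22.3
grip_force: 39.3
```

```bash
python3 -m jog '[[0,-0.3,0,0,0,0,0],[0.04,-0.6,0,0,0,0,0],[0.04,-0.6,0,0,0,0,0],[0,-0.4,0,0,0,0,0],[0,-0.04,0.3,0,0,0,0],[0,0,0.4,0,0,0,0],[0,0,0.2,0,0,0,0],[0,0,0,0,0,0,0],[0,0,0,0,0,0,0]]'; cat > look.py <<'E'
from h import *
import sys
k,x,y,z=sys.argv[1],*map(float,sys.argv[2:5]);s=[];e=[]
for n in("side","top"):
    p=capture(n); r=fit(p,k,x,y,z,save=s);print(n,r[0].round(1),round(r[1],3))
e=np.mean([get_obs()["eef_pos"]],0);print(e)
cv2.imwrite(f"pics/{sys.argv[5]}.png",cv2.resize(np.hstack(s),(800,400)))
E
python3 look.py lid_100 601.2 214.5 25 h1
```

```text
time_s: 18.62
eef_pos: [601.2, 214.9, 64.6]
orientation: [-0.0, 1.0, 0.0, 0.0]
force: [-0.8, -0.5, 0.2]
finger_gap: 22.2
grip_force: 39.3
side [595.3 205.1] 0.592
top [614.7 177. ] 0.433
[601.26235193 214.82568456  64.88823999]
```

View pics/h1.png

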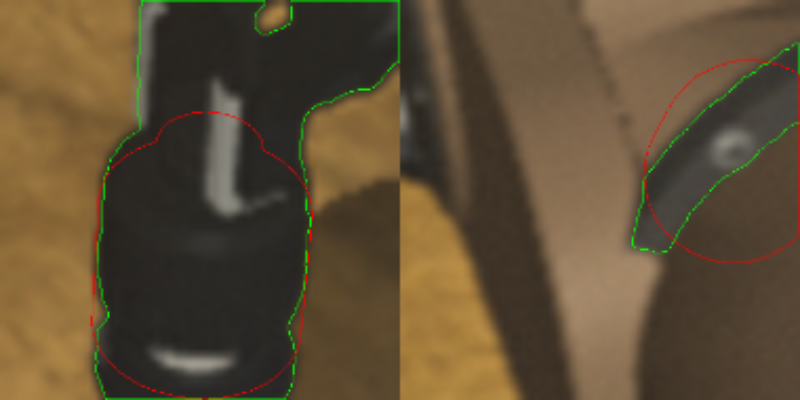

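```bash
python3 -m jog '[[0,0,0.1,0,0,0,0],[0,0,0.06,0,0,0,0],[0,0,0.04,0,0,0,0],[0,0,0.02,0,0,0,0],[0,0,0,0,0,0,0]]'; python3 -m jog '[[0,0,0.02,0,0,0,0],[0,0,0.02,0,0,0,0],[0,0,0,0,0,0,0]]'
```

```text
time_s: 19.35
eef_pos: [601.0, 214.6, 53.2]
orientation: [-0.0, 1.0, 0.0, -0.0]
force: [-0.7, 0.1, -0.7]
finger_gap: 22.5
grip_force: 39.3
time_s: 19.73
eef_pos: [601.0, 214.6, 51.3]
orientation: [-0.0, 1.0, 0.0, -0.0]
force: [0.7, -0.4, -0.1]
finger_gap: 22.2
grip_force: 39.3
```

```bash
python3 -m jog '[[0,0,0.04,0,0,0,0],[0,0,0.04,0,0,0,0],[0,0,0.02,0,0,0,0],[0,0,0.01,0,0,0,0],[0,0,0,0,0,0,0]]'
```

```text
time_s: 20.35
eef_pos: [601.4, 214.9, 47.2]
orientation: [-0.0, 1.0, 0.0, 0.001]
force: [-2.7, 0.4, 13.4]
finger_gap: 22.4
grip_force: 40.7
```

```bash
python3 -m jog '[[0,0,0,0,0,0,0.4],[0,0,0,0,0,0,0.5],[0,0,0,0,0,0,0.7],[0,0,0,0,0,0,0.7]]';python3 -m jog '[[0,0,-0.2,0,0,0,0.7],[0,0,-0.6,0,0,0,0.7],[0,0,-0.7,0,0,0,0.7],[0.3,0,0,0,0,0,0.7],[0.6,-0.04,0,0,0,0,0.7],[0.7,0,0,0,0,0,0.7],[0.4,0,0,0,0,0,0.7],[0.03,0,0.4,0,0,0,0.7],[0,0,0.5,0,0,0,0.7],[0,0,0.2,0,0,0,0.7]]'; python3 -m jog '[[0,0,0,0,0,0,0.7],[0,0,0.01,0,0,0,0.7]]'; python3 look.py lid_100 601.2 214.5 7 h2
```

```text
time_s: 20.85
eef_pos: [601.0, 214.5, 45.6]
orientation: [-0.0, 1.0, 0.0, -0.0]
force: [-0.3, -0.6, 0.8]
finger_gap: 59.7
grip_force: 0.0
time_s: 22.1
eef_pos: [498.5, 212.3, 64.6]
orientation: [-0.0, 1.0, -0.0, -0.001]
force: [0.3, -0.3, 0.5]
finger_gap: 59.7
grip_force: 0.0
time_s: 22.35
eef_pos: [499.8, 212.6, 65.9]
orientation: [-0.0, 1.0, 0.0, 0.0]
force: [-0.0, 0.0, -0.3]
finger_gap: 60.0
grip_force: 0.0
side [598.2 209.7] 0.937
top [599.4 216.7] 0.726
[499.76812327 212.61165326  65.94816797]
```

View pics/h2.png

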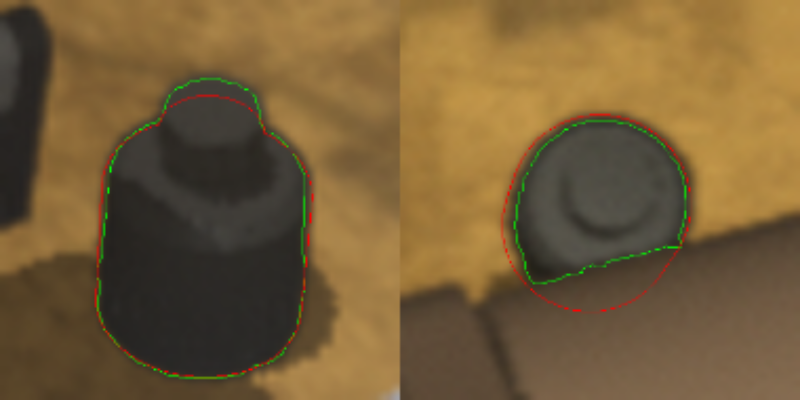

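```bash
python3 -m jog '[[0,0,0,0,0,0,0],[0,0,0,0,0,0,0],[0,0,0,0,0,0,0],[0,0,0,0,0,0,0],[0,0,0,0,0,0,0]]' 45; python3 -m jog '[[0,0,-0.2,0,0,0,0],[0,0,-0.5,0,0,0,0],[0,0,-0.7,0,0,0,0],[0,0,-0.5,0,0,0,0],[0,0,-0.1,0,0,0,0],[0,0,0,0,0,0,0]]'
```

```text
time_s: 23.08
eef_pos: [499.7, 212.5, 65.6]
orientation: [-0.0, 1.0, 0.0, 0.0]
force: [-0.3, -2.8, 6.5]
finger_gap: 22.0
grip_force: 43.9
time_s: 23.82
eef_pos: [499.3, 212.5, 165.1]
orientation: [-0.0, 1.0, 0.0, -0.0]
force: [0.8, 1.1, -0.4]
finger_gap: 22.3
grip_force: 44.1
```

```bash
python3 -m jog '[[-0.1,0.3,0,0,0,0,0],[-0.3,0.6,0,0,0,0,0],[-0.35,0.75,0,0,0,0,0],[-0.35,0.75,0,0,0,0,0],[-0.35,0.7,0,0,0,0,0],[-0.22,0.4,0,0,0,0,0],[-0.04,0.13,0.3,0,0,0,0],[0,0,0.6,0,0,0,0],[0,0,0.5,0,0,0,0],[0,0,0.1,0,0,0,0]]'; python3 -m jog '[[0,0,0,0,0,0,0],[0,0,0,0,0,0,0]]'; python3 look.py lid_500 585.2 394.2 25 h3
```

```text
time_s: 25.08
eef_pos: [583.6, 393.3, 87.2]
orientation: [0.0, 1.0, -0.001, -0.002]
force: [0.7, 0.3, 0.4]
finger_gap: 21.9
grip_force: 44.2
time_s: 25.32
eef_pos: [585.3, 394.2, 91.3]
orientation: [-0.0, 1.0, 0.0, 0.001]
force: [-0.6, -0.2, 0.2]
finger_gap: 21.9
grip_force: 44.2
side [586.7 392.9] 0.809
top [628.6 383. ] 0.285
[585.28932406 394.18029941  91.31882524]
```

View pics/h3.png

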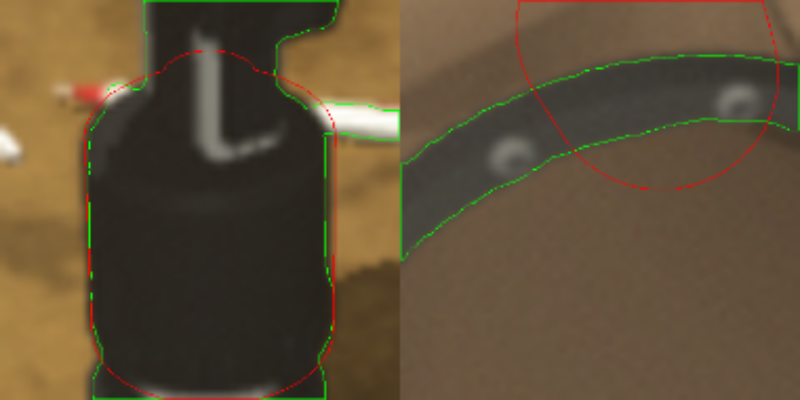

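```bash
python3 -m jog '[[0,0,0.1,0,0,0,0],[0,0,0.06,0,0,0,0],[0,0,0.04,0,0,0,0],[0,0,0.02,0,0,0,0],[0,0,0,0,0,0,0]]'; python3 -m jog '[[0,0,0.02,0,0,0,0],[0,0,0.02,0,0,0,0],[0,0,0,0,0,0,0]]'
```

```text
time_s: 26.05
eef_pos: [585.0, 394.0, 79.2]
orientation: [-0.0, 1.0, 0.0, -0.0]
force: [-0.4, -0.1, -1.6]
finger_gap: 22.0
grip_force: 44.2
time_s: 26.42
eef_pos: [584.9, 394.0, 77.2]
orientation: [-0.0, 1.0, 0.0, -0.0]
force: [-0.5, 0.5, -0.3]
finger_gap: 22.0
grip_force: 44.2
```

```bash
python3 -m jog '[[0,0,0.04,0,0,0,0],[0,0,0.04,0,0,0,0],[0,0,0.02,0,0,0,0],[0,0,0.01,0,0,0,0],[0,0,0,0,0,0,0]]'
```

```text
time_s: 27.05
eef_pos: [585.3, 394.0, 72.7]
orientation: [-0.0, 1.0, 0.0, 0.0]
force: [-1.2, -1.7, 5.7]
finger_gap: 21.9
grip_force: 44.9
```

```bash
python3 -m jog '[[0,0,0,0,0,0,0.4],[0,0,0,0,0,0,0.5],[0,0,0,0,0,0,0.7],[0,0,0,0,0,0,0.7]]';python3 -m jog '[[0,0,-0.2,0,0,0,0.7],[0,0,-0.4,0,0,0,0.7],[0,0,-0.4,0,0,0,0.7],[0.3,0.1,0,0,0,0,0.7],[0.6,0.2,0,0,0,0,0.7],[0.7,0.19,0,0,0,0,0.7],[0.37,0,0,0,0,0,0.7],[0,0,0.4,0,0,0,0.7],[0,0,0.5,0,0,0,0.7],[0,0,0.33,0,0,0,0.7]]'; python3 -m jog '[[0,0,0,0,0,0,0.7],[0,0,0,0,0,0,0.7]]'
python3 -m jog '[[0,0,0,0,0,0,0],[0,0,0,0,0,0,0],[0,0,0,0,0,0,0],[0,0,0,0,0,0,0],[0,0,0,0,0,0,0]]' 45; python3 -m jog '[[0,0,-0.2,0,0,0,0],[0,0,-0.5,0,0,0,0],[0,0,-0.7,0,0,0,0],[0,0,-0.5,0,0,0,0],[0,0,-0.1,0,0,0,0],[0,0,0,0,0,0,0]]'
```

```text
time_s: 27.55
eef_pos: [584.9, 394.1, 71.7]
orientation: [-0.0, 1.0, 0.0, -0.0]
force: [0.2, 0.6, -0.2]
finger_gap: 59.6
grip_force: 0.0
time_s: 28.8
eef_pos: [485.2, 418.5, 59.2]
orientation: [-0.0, 1.0, -0.0, -0.001]
force: [0.6, 1.0, -0.3]
finger_gap: 59.6
grip_force: 0.0
time_s: 29.05
eef_pos: [486.6, 418.8, 60.9]
orientation: [-0.0, 1.0, 0.0, 0.0]
force: [-0.8, 0.8, 0.3]
finger_gap: 59.4
grip_force: 0.0
time_s: 29.68
eef_pos: [486.8, 418.8, 61.0]
orientation: [-0.0, 1.0, 0.0, 0.0]
force: [-0.3, 0.1, 6.4]
finger_gap: 22.2
grip_force: 44.1
time_s: 30.42
eef_pos: [486.2, 418.3, 159.9]
orientation: [-0.0, 1.0, -0.0, -0.0]
force: [-0.1, 1.0, -0.5]
finger_gap: 22.1
grip_force: 44.2
```

```bash
python3 - <<'E'
from h import *
for n in("side","top"):
    p=capture(n);print(n,fit(p,"box_200",513,306))
    if n=="side": print(fit(p,"lid_200",486.5,418.4,100),px(p,[[486.5,418.4,130]]))
print(get_obs()["eef_pos"])
E
```

```text
side (array([514.11471425, 307.43002604]), np.float64(0.9509693053311793))
(array([487.43298606, 421.0671778 ]), np.float64(0.7890762282345082)) [[251.90285313 192.15395823]]
top (array([512.61910578, 306.844048  ]), np.float64(0.926456244391557))
[486.0710436  418.22372837 159.14182139]
```

```bash
python3 -m jog '[[-0.1,-0.3,0,0,0,0,0],[-0.2,-0.6,0,0,0,0,0],[-0.2,-0.7,0,0,0,0,0],[-0.04,-0.5,0,0,0,0,0],[0,-0.13,0.2,0,0,0,0],[0,0,0.5,0,0,0,0],[0,0,0.5,0,0,0,0],[0,0,0.3,0,0,0,0],[0,0,0,0,0,0,0],[0,0,0,0,0,0,0]]'; python3 look.py lid_200 513.4 307.1 25 h4; python3 -m jog '[[0,0,0.1,0,0,0,0],[0,0,0.06,0,0,0,0],[0,0,0.04,0,0,0,0],[0,0,0.02,0,0,0,0],[0,0,0,0,0,0,0]]'
```

```text
time_s: 31.78
eef_pos: [513.8, 307.3, 85.8]
orientation: [-0.0, 1.0, 0.0, 0.0]
force: [-0.0, -0.3, 0.8]
finger_gap: 22.2
grip_force: 44.2
side [514.8 306.1] 0.692
top [478.3 303.6] 0.36
[513.81901378 307.25667366  86.12574101]
time_s: 32.5
eef_pos: [513.5, 307.0, 74.2]
orientation: [-0.0, 1.0, 0.0, -0.0]
force: [-0.2, 0.6, -0.6]
finger_gap: 22.0
grip_force: 44.2
```

```bash
python3 -m jog '[[0,0,0.02,0,0,0,0],[0,0,0.02,0,0,0,0],[0,0,0,0,0,0,0]]'
```

```text
time_s: 32.88
eef_pos: [513.4, 307.0, 72.2]
orientation: [-0.0, 1.0, 0.0, -0.0]
force: [-0.3, -0.1, -1.3]
finger_gap: 22.1
grip_force: 44.2
```

```bash
python3 -m jog '[[0,0,0.04,0,0,0,0],[0,0,0.04,0,0,0,0],[0,0,0.02,0,0,0,0],[0,0,0.01,0,0,0,0],[0,0,0,0,0,0,0]]'
```

```text
time_s: 33.5
eef_pos: [513.7, 307.3, 67.8]
orientation: [-0.0, 1.0, 0.0, 0.001]
force: [-2.0, -0.3, 10.9]
finger_gap: 22.0
grip_force: 45.5
```

Home contact felt at the expected height, so I release, lift, clear the area and check all three.

```bash
python3 -m jog '[[0,0,0,0,0,0,0.4],[0,0,0,0,0,0,0.5],[0,0,0,0,0,0,0.7],[0,0,0,0,0,0,0.7]]';python3 -m jog '[[0,0,-0.2,0,0,0,0.7],[0,0,-0.5,0,0,0,0.7],[0,0,-0.8,0,0,0,0.7],[0,0,-0.8,0,0,0,0.7],[0,0.6,-0.3,0,0,0,0.7],[0,0.9,0,0,0,0,0.7],[0,0.9,0,0,0,0,0.7],[0,0.9,0,0,0,0,0.7],[0,0.6,0,0,0,0,0.7],[0,0.3,0,0,0,0,0.7]]'; python3 - <<'E'
from h import *
o=get_obs();print(o["eef_pos"])
a,b=[],[]
for n in("side","top"):
    p=capture(n);s=[]
    for k,x,y in(("500",585.2,394.2),("200",513.4,307.1),("100",601.2,214.5)):
        m=MOD["lid_"+k];MOD["c"]=[(m[0][0],0,m[0][2]+7),(12,m[1][1]+7,m[1][2]+7)]
        r=fit(p,"c",x,y,0,save=s);print(n,k,r[0].round(1),round(r[1],3))
        s[-1]=cv2.resize(s[-1],(260,260))
    a.append(np.hstack(s))
cv2.imwrite("pics/z.png",np.vstack(a))
E
```

```text
time_s: 34.0
eef_pos: [513.5, 307.0, 66.7]
orientation: [-0.0, 1.0, -0.0, -0.0]
force: [0.9, -0.3, 0.5]
finger_gap: 59.6
grip_force: 0.0
time_s: 35.25
eef_pos: [513.0, 518.3, 197.1]
orientation: [-0.001, 1.0, 0.0, 0.0]
force: [1.0, -1.0, -0.5]
finger_gap: 59.8
grip_force: 0.0
[513.00296241 518.28432931 197.10920972]
side 500 [582.6 387.2] 0.826
side 200 [513.9 307.6] 0.8
side 100 [602.4 214.6] 0.929
top 500 [583. 392.] 0.923
top 200 [511.2 307.1] 0.919
top 100 [598.9 216.9] 0.831
```

View pics/z.png

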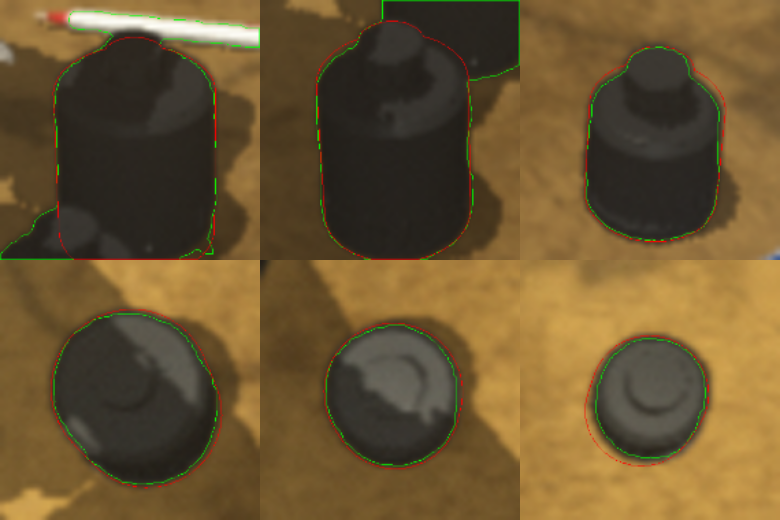

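```bash
python3 -c "from workcell import *; print(close_job())"
```

```text
the job is handed in; nothing more can be done
None
```

The job is handed in at about 35 s: both loose weights are upright in their boxes and all three boxes are closed with their matching lids, which the touch-down forces and final pictures show home and level; the verdict was not reported back.

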